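# Lid the banchan dishes

### The arm

A 7-joint arm with a two-finger parallel gripper is mounted at the origin on the work surface. World frame = base frame: x ahead of the robot, y to its left, z up, the work surface at z = 0. Lengths are in m, angles in rad, forces in N, time in s.
With the tool pointing down it reaches from about 0.4 to 0.9 m from the base axis. Payload 5.5 kg.
Tool frame: the origin (TCP) lies midway between the tips of the shut fingers; the grasp point (between the pads) lies behind it (robot.grasp_offset is the z of the grasp point in the tool frame, in m); z points along the fingers, y is the line along which they close (so a half turn about z gives the same grasp; the last joint's range is limited). The gripper opens to 85 mm and grips with 20 to 120 N. Pads are 22 mm wide; open, the fingers measure 114 mm over their backs; the gripper's body (76 mm by 85 mm) begins 54 mm behind the grasp point. The pads swing forward as they close: fully open they stand 13 mm farther back than shut.
Start: joints at [-1.025, 0.501, -0.427, 1.55, 0.221, 1.138, -0.21], TCP at [0.181, 0.624, 0.231] pointing down, gripper open.
Joint ranges: [-2.88, 2.88], [-0.31, 2.03], [-1.54, 1.56], [0.2, 2.42], [-1.41, 4.55], [0.19, 2.02], [-2.57, 2.57]. Speed limits (rad/s): [2.57, 2.57, 3.14, 3.14, 3.14, 3.14, 3.14].

### API

Orientations are given as a unit quaternion [w, x, y, z].
In Python, from cell import robot gives the robot as it stands.
- The arm moves only by the tool hand_motion, called after "Emit:" by a JSON object that holds its "op" and its "data", one argument or row to a line. Schema: {"type":"object","properties":{"deltas":{"type":"object","properties":{"moves":{"type":"array","items":{"type":"array","items":{"type":"number"},"minItems":4,"maxItems":4},"minItems":1,"maxItems":20}},"additionalProperties":false,"required":["moves"]},"finger_gap":{"type":"number"},"force":{"type":"number"},"only":{"type":"string"},"quiet":{"type":"boolean"},"lines":{"type":"string"}},"required":["deltas"],"additionalProperties":false}. deltas is an object whose key "moves" holds a list of rows, 1 to 20 of them, each of 4 numbers: dx, dy, dz in m, then a turn about the tool's z in rad; each row shifts and turns the commanded pose from where the row before left it, along the tool's axes as they then stand; what a row does not reach is not made up. A row lasts 1/8 s, in which the tool goes at most 0.0625 m and 0.188 rad, less where a joint would pass 70% of its speed; a pose out of reach is approached as far as the arm can. finger_gap is the finger opening in m, set as the call begins (left out keeps the last). The fingers move at their own pace and stop on an object; force is the grip in N (left out, the last holds). Time passes only in rows, so rows that do not move let the fingers close. The tool returns the time, the measured TCP pose, the force, the opening and the grip force at its end. only (a regular expression) keeps the lines of the reply that match it, lines (a string "A,B") keeps lines A to B, and quiet returns only ok. Input that does not fit is refused with a message, and nothing moves.
- robot.get_obs(): the state, without advancing time (a new reading comes with each control period).
- robot.capture(name): name is "scene" or "top"; returns a dict with "image" (400x640x3 uint8, red, green, blue), "intrinsics" (3x3 intrinsics, pixels), "k1" (the pictures are not rectified: a ray, as slopes to the right and down, at radius r is drawn at 1 + k1 r^2 times it, then the intrinsics apply), "eye" and "rotation" of the camera in the world. Camera axes: x right, y up, looking along -z (the intrinsics and any distortion apply to the point x, -y, -z); pixel columns grow to the right and rows downward; lengths in m; the calibration is good to about 2 mm. A picture is of the moment at which its call begins. There is no depth.
- robot.hand_in(): hands the job in; it is judged then, once.
The state is a dict: "t": time; "joints": joint angles; "qvel": joint speeds; "tau": joint torques, N m; "tool_pos": TCP position; "tool_rot": TCP orientation; "ft_force": force on the tool from outside, world axes, zero at the start; "torque": the same for the moment, N m; "width": finger opening in m; "grip_force": force on a finger pad.
Only numpy, scipy, OpenCV 4.12 (cv2) and the standard library are available. Lean on these libraries where they do the work, as an engineer would, in place of code of your own. Each camera call takes 0.05 s, during which the arm holds its last target. There are 200 camera calls.

### The job

Put the four silicone lids on the glass banchan dishes, each on the dish of its own shape and size, lying square and flat on the rim with its step down inside the opening. Set each lid down gently rather than dropping it, keep the dishes where they stand, and leave the spoon and its rest alone.

Things in the scene. Friction and masses are not known exactly. Their poses are not given: they have to be found in the camera images.
- dish_long: The long narrow dish of clear greenish glass, empty, loose, open at the top: 140 x 64 mm outside (x by y), 45 mm high, walls 5 mm thick, opening 130 x 54 mm. Origin: centre of its underside, on the worktop (z = 0); its flat rim is 45 mm above. x runs along its longer sides, z up.
- lid_long: The long narrow lid, rigid off-white silicone, right way up: flange 150 x 74 mm (5 mm past its dish all round), underneath a step 114 x 38, 4 deep (8 mm play in the opening), on top a finger bar 52 long (x), 14 wide (y), 18 high, pull tab at +x. Origin: centre of step's underside; flange top 9, bar top 27 mm above; seated, 41 mm above dish's origin. x: longer side, fits either way round. 93 g.
- dish_big: The large dish of clear greenish glass, empty, loose, open at the top: 120 x 90 mm outside (x by y), 45 mm high, walls 5 mm thick, opening 110 x 80 mm. Origin: centre of its underside, on the worktop (z = 0); its flat rim is 45 mm above. x runs along its longer sides, z up.
- lid_big: The large lid, rigid off-white silicone, right way up: flange 130 x 100 mm (5 mm past its dish all round), underneath a step 94 x 64, 4 deep (8 mm play in the opening), on top a finger bar 52 long (x), 14 wide (y), 18 high, pull tab at +x. Origin: centre of step's underside; flange top 9, bar top 27 mm above; seated, 41 mm above dish's origin. x: longer side, fits either way round. 106 g.
- dish_square: The square dish of clear greenish glass, empty, loose, open at the top: 88 x 88 mm outside (x by y), 45 mm high, walls 5 mm thick, opening 78 x 78 mm. Origin: centre of its underside, on the worktop (z = 0); its flat rim is 45 mm above. x runs along its one side (all sides equal), z up.
- lid_square: The square lid, rigid off-white silicone, right way up: flange 98 x 98 mm (5 mm past its dish all round), underneath a step 62 x 62, 4 deep (8 mm play in the opening), on top a finger bar 52 long (x), 14 wide (y), 18 high, pull tab at +x. Origin: centre of step's underside; flange top 9, bar top 27 mm above; seated, 41 mm above dish's origin. x: any side, quarter turns fit. 84 g.
- dish_small: The small dish of clear greenish glass, empty, loose, open at the top: 88 x 58 mm outside (x by y), 45 mm high, walls 5 mm thick, opening 78 x 48 mm. Origin: centre of its underside, on the worktop (z = 0); its flat rim is 45 mm above. x runs along its longer sides, z up.
- lid_small: The small lid, rigid off-white silicone, right way up: flange 98 x 68 mm (5 mm past its dish all round), underneath a step 62 x 32, 4 deep (8 mm play in the opening), on top a finger bar 52 long (x), 14 wide (y), 18 high, pull tab at +x. Origin: centre of step's underside; flange top 9, bar top 27 mm above; seated, 41 mm above dish's origin. x: longer side, fits either way round. 66 g.
- spoon_rest: A bystander to be left alone: a bamboo spoon rest, a shallow loose tray 215 x 56 mm, 12 mm high, between the dishes. Origin: centre of its underside; x along its length.
- spoon: A bystander to be left alone: a steel spoon 190 mm long lying in the spoon rest, its top 10 mm above the worktop. Origin: about the middle of its length, on its underside; x points to its bowl.

How it is judged:
At the end, for the whole second after the job is handed in: Each lid is on its own dish: centres within 12 mm, sides parallel within 0.12 rad (either way round; any quarter turn for the square), flange flat on the rim (lid origin 38 to 43.5 mm above the dish's, tilts under 0.05 rad), dishes on the worktop, all released and at rest (horizontal distance between lid_long and dish_long below 0.012 m and angle between the x axis of lid_long and the x axis of dish_long, either way round below 0.12 rad and z of lid_long in the frame of dish_long between 0.038 and 0.0435 m and angle between each of lid_long, dish_long, lid_big, dish_big, lid_square, dish_square, lid_small, dish_small's own z axis and vertical below 0.05 rad and height (world z) of each of dish_long, dish_big, dish_square, dish_small below 0.004 m and linear speed of each of lid_long, dish_long, lid_big, dish_big, lid_square, dish_square, lid_small, dish_small below 0.02 m/s and angular speed of each of lid_long, lid_big, lid_square, lid_small below 0.2 rad/s and horizontal distance between lid_big and dish_big below 0.012 m and angle between the x axis of lid_big and the x axis of dish_big, either way round below 0.12 rad and z of lid_big in the frame of dish_big between 0.038 and 0.0435 m and horizontal distance between lid_square and dish_square below 0.012 m and (angle between the x axis of lid_square and the x axis of dish_square, either way round below 0.12 rad or angle between the x axis of lid_square and the y axis of dish_square, either way round below 0.12 rad) and z of lid_square in the frame of dish_square between 0.038 and 0.0435 m and horizontal distance between lid_small and dish_small below 0.012 m and angle between the x axis of lid_small and the x axis of dish_small, either way round below 0.12 rad and z of lid_small in the frame of dish_small between 0.038 and 0.0435 m); the robot touches nothing.
It fails at once if a dish is shoved more than 30 mm from where it stood (distance of any of dish_long, dish_big, dish_square, dish_small from where it was at the start of the episode above 0.03 m).
It fails at once if a lid is dropped or thrown (faster than 0.7 m/s out of the fingers, as after a fall of 25 mm) ((linear speed of lid_long above 0.7 m/s and contact force between the fingers and lid_long below 0.05 N) or (linear speed of lid_big above 0.7 m/s and contact force between the fingers and lid_big below 0.05 N) or (linear speed of lid_square above 0.7 m/s and contact force between the fingers and lid_square below 0.05 N) or (linear speed of lid_small above 0.7 m/s and contact force between the fingers and lid_small below 0.05 N)).
It fails at once if the spoon or its rest is moved more than 30 mm (distance of any of spoon_rest, spoon from where it was at the start of the episode above 0.03 m).
It also fails if it takes over 102 s, if anything falls off the work surface, if the arm or the gripper's body presses on something with over 40 N, if the wrist force passes 120 N, or if a joint passes its speed limit or range.

## Working session

There is one attempt and no reset: what is moved stays moved. The work goes in short steps, Python scripts to look and compute and a tool call to move; the robot and the scene stay as the last step left them, time stands still between calls to the robot, and variables do not carry over. Pictures are saved under pics/ and viewed, at most 14 in all, crops included, and the job is handed in when it is done.

```bash
ls; mkdir -p pics; python3 - <<'E'
from cell import robot
import cv2
for n in ("scene","top"):
    c=robot.capture(n); cv2.imwrite(f"pics/{n}0.png",c["image"][:,:,::-1])
    print(n,c["intrinsics"],c["k1"],c["eye"],c["rotation"])
o=robot.get_obs(); print(o, robot.grasp_offset)
E
```

```text
cell.py
pics
scene [[463.77529887   0.         311.53190301]
 [  0.         463.77529887 197.22685659]
 [  0.           0.           1.        ]] -0.11092189216038173 [ 1.30120871 -0.57066955  0.71637149] [0.79238413 0.40336548 0.20652092 0.40837824]
top [[376.67352026   0.         320.38522992]
 [  0.         376.67352026 198.57608846]
 [  0.           0.           1.        ]] -0.02093678747119916 [ 0.515038   -0.00464471  0.85113511] [-7.05174195e-01 -1.52557245e-02 -1.16831001e-04  7.08869949e-01]
{'t': 0.1, 'joints': array([-1.02482057,  0.50179313, -0.42678268,  1.55134569,  0.22084631,
        1.13830542, -0.21027858]), 'qvel': array([-1.74486008e-03, -2.31479576e-03, -5.80999613e-04, -2.59360073e-03,
        4.00204886e-04, -5.62354080e-04, -7.14723483e-05]), 'tau': array([-1.11503078e-02, -5.70802367e+01, -5.83847344e+00, -2.81745315e+01,
        1.05896284e-02,  5.38304332e-03, -1.84365410e-05]), 'tool_pos': array([0.18125496, 0.62356257, 0.23033631]), 'tool_rot': array([-1.34826261e-04,  1.40883819e-01,  9.90025731e-01, -8.85023664e-04]), 'ft_force': array([ 0.21419012, -0.15336917, -0.17134045]), 'torque': array([0.01845579, 0.03399063, 0.04489235]), 'grip_force': 0.0, 'width': 0.08571718806647513} -0.0187
```

View pics/scene0.png

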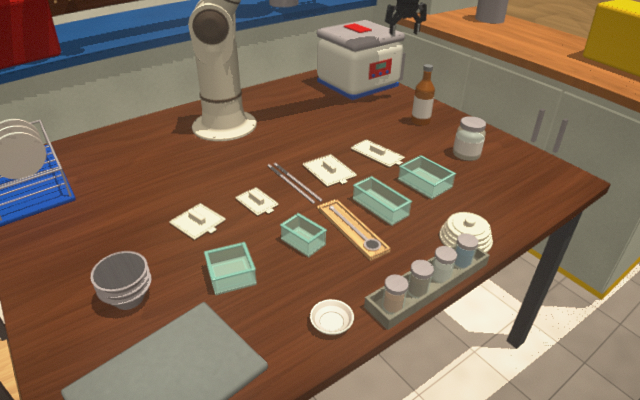

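View pics/top0.png

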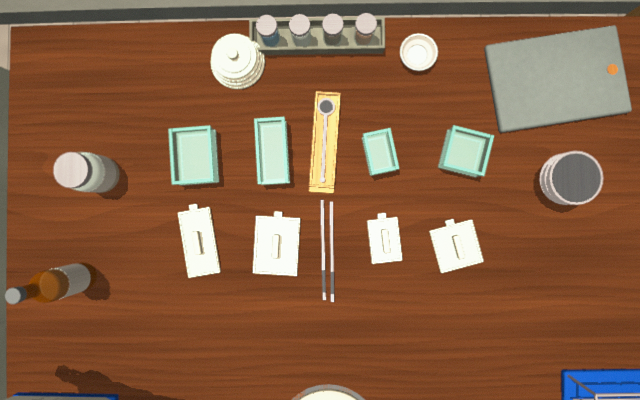

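The top view shows the lids at long (200,242), big (277,245), small (385,240) and square (457,246). The dishes are at big (193,156), long (272,151), small (381,152) and square (467,152). The spoon rest is at (325,142) and a pair of chopsticks at (327,250). The scene view shows the same layout. Next I'll fit box silhouettes in both views.

```bash
cat > vis.py <<'E'
import numpy as np, cv2
from scipy.spatial.transform import Rotation as R
from scipy.optimize import minimize
S=4
def project(c,p):
    q=R.from_quat(np.roll(c["rotation"],-1)).inv().apply(np.atleast_2d(p)-c["eye"])
    s=np.c_[q[:,0],-q[:,1]]/-q[:,2:]
    s=s*(1+c["k1"]*(s**2).sum(1,keepdims=True))
    K=c["intrinsics"]; return s@K[:2,:2].T+K[:2,2]
def box(x0,x1,y0,y1,z0,z1):
    return np.array([[x,y,z] for x in(x0,x1) for y in(y0,y1) for z in(z0,z1)])
def lid(L,W):
    L/=2;W/=2
    return [box(-L,L,-W,W,.004,.009),box(-.026,.026,-.007,.007,.009,.027),box(L,L+.010,-.008,.008,.004,.007)]
def dish(L,W): return [box(-L/2,L/2,-W/2,W/2,0,.045)]
SZ=dict(long=(.14,.064),big=(.12,.09),square=(.088,.088),small=(.088,.058))
def model(n):
    k,s=n.split("_"); a,b=SZ[s]
    return lid(a+.01,b+.01) if k=="lid" else dish(a,b)
def world(m,x):
    return R.from_euler("z",x[3]).apply(m)+x[:3]
def mask(im,kind):
    r,g,b=[im[:,:,i].astype(int) for i in range(3)]
    m=((r>120)&(b>105)&(abs(r-b)<70)&(g-r<12)) if kind=="lid" else (g-r>12)
    return m.astype(np.uint8)
def fit(n,caps,x0):
    M=model(n); data=[]
    for c in caps:
        cen=project(c,[x0[:3]])[0].round().astype(int); h=50
        u0,v0=cen-h
        m=mask(c["image"],n.split("_")[0])[v0:v0+2*h,u0:u0+2*h]
        m=cv2.morphologyEx(m,cv2.MORPH_CLOSE,np.ones((5,5)))
        near=np.zeros_like(m)
        nl,lab=cv2.connectedComponents(m); l=lab[h-12:h+12,h-12:h+12]; l=np.bincount(l[l>0]).argmax()
        m=(lab==l).astype(np.uint8)
        cs,_=cv2.findContours(m,cv2.RETR_EXTERNAL,cv2.CHAIN_APPROX_NONE); m=cv2.drawContours(m,cs,-1,1,-1)
        data.append((c,u0,v0,m.astype(float)))
    def ren(c,u0,v0,m,x):
        im=np.zeros((m.shape[0]*S,m.shape[1]*S),np.uint8)
        for b in M:
            p=(project(c,world(b,x))-[u0,v0]+.5)*S-.5
            cv2.fillConvexPoly(im,cv2.convexHull((p*16).round().astype(np.int32)),255,shift=4)
        return cv2.resize(im,m.shape[::-1],interpolation=cv2.INTER_AREA)/255
    def cost(x): return sum(((ren(*d,x)-d[3])**2).sum()/d[3].sum() for d in data)
    s=np.array([.01,.01,.01,.1]); best=None
    for k in range(3):
        b=best.x if best else np.array(x0,float)
        best=minimize(cost,b,method="Nelder-Mead",options=dict(initial_simplex=np.vstack([b]+[b+s*e*(-1)**k for e in np.eye(4)]),xatol=2e-4,fatol=1e-5))
        s=s/2
    return best.x,best.fun
def ground(c,px,z):   # pixel -> world at height z
    f=lambda p: ((project(c,[[p[0],p[1],z]])[0]-px)**2).sum()
    return minimize(f,[.55,0],method="Nelder-Mead").x
E
cat > all.py <<'E'
from cell import robot; from vis import *
import sys,json
caps=[robot.capture(n) for n in("top","scene")]
px=dict(lid_long=(200,242,-1),lid_big=(277,245,1),lid_small=(385,240,1),lid_square=(457,246,1),dish_big=(193,156,0),dish_long=(272,151,0),dish_small=(381,152,0),dish_square=(467,152,0))
ov=[c["image"].copy() for c in caps]; out={}
for n,(u,v,_) in px.items():
    x0=[*ground(caps[0],(u,v),.01),0,0]; 
    x,f=fit(n,caps,x0); out[n]=list(x); print(n,x.round(4),round(f,3), [fit(n,[c],x)[1].round(3) for c in caps])
    for c,o in zip(caps,ov):
        for b in model(n): cv2.polylines(o,[cv2.convexHull((project(c,world(b,x))*16).round().astype(np.int32))],1,(255,0,0),1,shift=4)
json.dump(out,open("poses.json","w"))
a=cv2.resize(ov[0][80:290,150:510],None,fx=2.2,fy=2.2); b=cv2.resize(ov[1][130:300,160:470],None,fx=2.5,fy=2.5)
cv2.imwrite("pics/fitA.png",a[:,:,::-1]);cv2.imwrite("pics/fitB.png",b[:,:,::-1])
E
python3 all.py
```

```text
lid_long [4.372e-01 2.897e-01 4.000e-04 1.600e-01] 0.227 [np.float64(0.014), np.float64(0.208)]
lid_big [ 0.4295  0.1143  0.0017 -0.064 ] 0.034 [np.float64(0.011), np.float64(0.021)]
lid_small [ 0.4404 -0.1279  0.0012  0.106 ] 0.048 [np.float64(0.016), np.float64(0.026)]
lid_square [ 0.4267 -0.2874  0.0009  0.2588] 0.039 [np.float64(0.014), np.float64(0.022)]
dish_big [0.6297 0.2947 0.0023 0.0696] 0.067 [np.float64(0.01), np.float64(0.049)]
dish_long [0.6379 0.1202 0.0025 0.0541] 0.062 [np.float64(0.009), np.float64(0.019)]
dish_small [ 0.6347 -0.1171  0.003   0.1977] 0.079 [np.float64(0.011), np.float64(0.062)]
dish_square [ 0.6343 -0.3039  0.003  -0.2626] 0.04 [np.float64(0.01), np.float64(0.013)]
```

View pics/fitA.png

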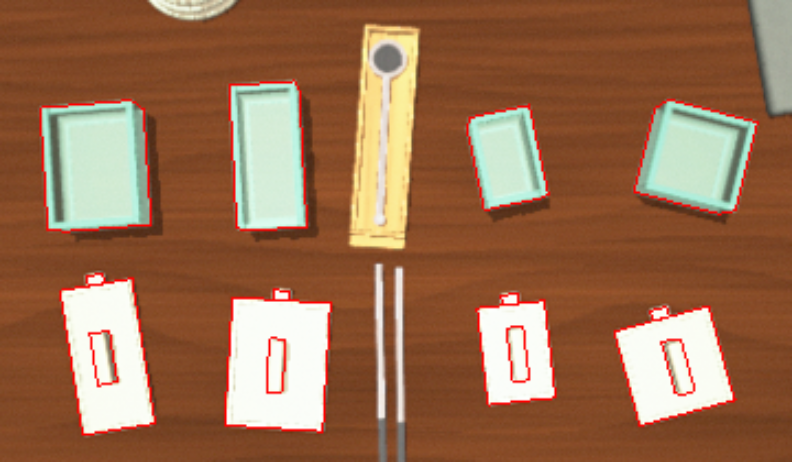

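View pics/fitB.png

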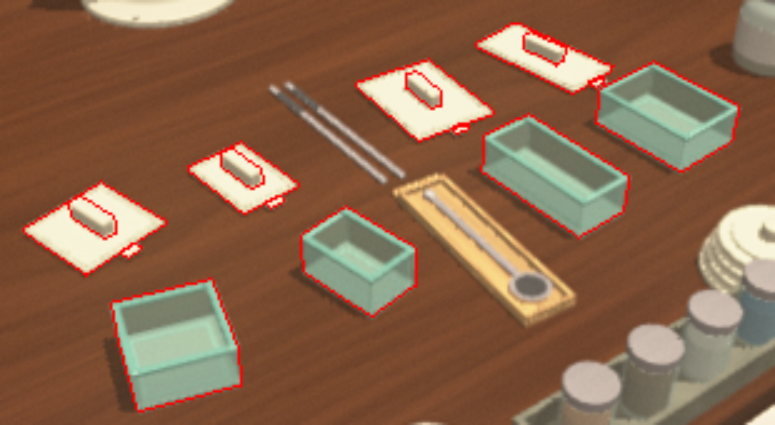

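Both views agree: each silhouette overlays its object, and every base stands within 3 mm of z=0. Next is a small helper that gives deltas in tool axes, starting with lid_long.

```bash
cat > goal.py <<'E'
# usage: goal.py object  |  goal.py x y [yaw]   -> offsets in tool axes, turn, world dz info
import sys,json,numpy as np
from cell import robot
from scipy.spatial.transform import Rotation as R
o=robot.get_obs(); P=json.load(open("poses.json"))
a=sys.argv[1:]
x,y,_,yaw=P[a[0]] if a[0] in P else (float(a[0]),float(a[1]),0,float(a[2]) if len(a)>2 else None)
r=R.from_quat(np.roll(o["tool_rot"],-1)); X=r.apply([1,0,0]); psi=np.arctan2(X[1],X[0])
d=r.inv().apply([x-o["tool_pos"][0],y-o["tool_pos"][1],0])
print("t",round(o["t"],2),"pos",o["tool_pos"].round(4),"tool d",d[:2].round(4),"turn",None if yaw is None else [round(((psi-yaw+k+np.pi/2)%np.pi)-np.pi/2-k,3) for k in (0,)],"tilt",r.apply([0,0,1]).round(3),"j7",round(o["joints"][6],2))
E
python3 goal.py .2 .43; python3 goal.py lid_long
```

```text
t 0.2 pos [0.1813 0.6238 0.2307] tool d [-0.072  -0.1809] turn None tilt [-0.    -0.001 -1.   ] j7 -0.21
t 0.2 pos [0.1813 0.6238 0.2307] tool d [-0.339  -0.2494] turn [np.float64(-0.443)] tilt [-0.    -0.001 -1.   ] j7 -0.21
```

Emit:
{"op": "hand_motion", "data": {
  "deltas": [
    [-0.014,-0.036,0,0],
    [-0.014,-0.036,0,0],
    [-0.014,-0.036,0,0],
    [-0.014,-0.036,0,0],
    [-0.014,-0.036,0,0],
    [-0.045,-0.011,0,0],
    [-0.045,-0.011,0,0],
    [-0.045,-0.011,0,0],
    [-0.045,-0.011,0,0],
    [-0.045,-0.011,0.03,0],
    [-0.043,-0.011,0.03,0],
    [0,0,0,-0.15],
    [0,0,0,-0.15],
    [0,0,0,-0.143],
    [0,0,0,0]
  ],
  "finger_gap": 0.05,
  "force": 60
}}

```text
refused: deltas: the value is not of type 'object' (schema: type "object"). Nothing was moved.
```

I used the wrong layout. The manual says an object with the rows under "moves"; once more.

Emit:
{"op": "hand_motion", "data": {
  "deltas": {"moves": [[-0.014,-0.036,0,0],[-0.014,-0.036,0,0],[-0.014,-0.036,0,0],[-0.014,-0.036,0,0],[-0.014,-0.036,0,0],[-0.045,-0.011,0,0],[-0.045,-0.011,0,0],[-0.045,-0.011,0,0],[-0.045,-0.011,0,0],[-0.045,-0.011,0.03,0],[-0.043,-0.011,0.03,0],[0,0,0,-0.15],[0,0,0,-0.15],[0,0,0,-0.143],[0,0,0,0]]},
  "finger_gap": 0.05,
  "force": 60
}}

```text
t: 2.08
tool_pos: [0.4372, 0.2935, 0.1711]
tool_rot: [-0.0, -0.079, 0.997, 0.0]
ft_force: [-0.4, 0.5, 0.0]
width: 0.0502
grip_force: 0.0
```

```bash
python3 goal.py lid_long
```

```text
t 2.08 pos [0.4372 0.2935 0.1711] tool d [ 0.0006 -0.0037] turn [np.float64(-0.001)] tilt [-0.  0. -1.] j7 0.97
```

Emit:
{"op": "hand_motion", "data": {
  "deltas": {"moves": [[0.0006,-0.0037,0.03,0],[0,0,0.04,0],[0,0,0.04,0],[0,0,0.03,0],[0,0,0.012,0],[0,0,0.007,0],[0,0,0,0],[0,0,0,0]]}
}}

```text
t: 3.08
tool_pos: [0.4381, 0.2905, 0.0133]
tool_rot: [0.001, -0.08, 0.997, 0.0]
ft_force: [-0.3, -0.2, 0.3]
width: 0.05
grip_force: 0.0
```

```bash
python3 goal.py lid_long
```

```text
t 3.08 pos [0.4381 0.2905 0.0133] tool d [ 0.0009 -0.0006] turn [np.float64(-0.0)] tilt [ 0.002  0.001 -1.   ] j7 0.87
```

Emit:
{"op": "hand_motion", "data": {
  "deltas": {"moves": [[0,0,0,0],[0,0,0,0],[0,0,0,0],[0,0,0,0],[0,0,0,0],[0,0,0,0]]},
  "finger_gap": 0,
  "force": 60
}}

```text
t: 3.82
tool_pos: [0.4377, 0.2902, 0.013]
tool_rot: [0.0, -0.08, 0.997, 0.0]
ft_force: [-1.2, -0.8, 5.9]
width: 0.0127
grip_force: 60.2
```

```bash
python3 goal.py lid_long
```

```text
t 3.83 pos [0.4377 0.2902 0.013 ] tool d [ 0.0005 -0.0003] turn [np.float64(0.0)] tilt [ 0.001  0.    -1.   ] j7 0.87
```

Emit:
{"op": "hand_motion", "data": {
  "deltas": {"moves": [[0,0,-0.01,0],[0,0,-0.02,0],[0,0,-0.03,0],[0,0,-0.04,0],[0,0,-0.02,0],[0,0,0,0]]}
}}

```text
t: 4.58
tool_pos: [0.4385, 0.2906, 0.1343]
tool_rot: [0.002, -0.08, 0.997, 0.001]
ft_force: [1.0, -0.1, -0.6]
width: 0.0125
grip_force: 59.4
```

```bash
python3 - <<'E'
from cell import robot
import cv2,numpy as np
a,b=[robot.capture(n)["image"] for n in("scene","top")]
f=lambda i:cv2.resize(i,(400,400),interpolation=cv2.INTER_CUBIC)
cv2.imwrite("pics/lift1.png",np.hstack([f(a[80:240,310:470]),f(b[120:300,140:320])])[:,:,::-1])
E
python3 goal.py dish_long
```

```text
t 4.67 pos [0.4369 0.2895 0.1319] tool d [-0.1714 -0.1991] turn [np.float64(0.106)] tilt [-0. -0. -1.] j7 0.95
```

View pics/lift1.png

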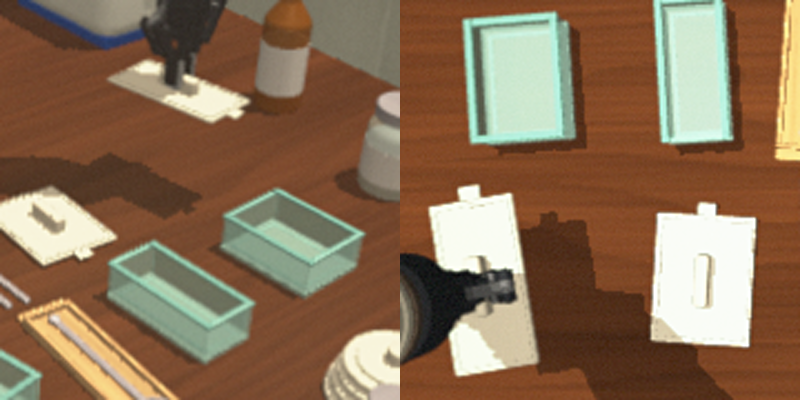

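The crop shows the long lid lifted level (scene panel about (180,85)) and clear of the table. I'll carry it to dish_long.

Emit:
{"op": "hand_motion", "data": {
  "deltas": {"moves": [[-0.028,-0.033,0,0],[-0.028,-0.033,0,0],[-0.028,-0.033,0,0],[-0.028,-0.033,0,0],[-0.028,-0.033,0,0],[-0.031,-0.034,0,0],[0,0,0,0.106],[0,0,0,0],[0,0,0,0]]}
}}

```text
t: 5.8
tool_pos: [0.6366, 0.1217, 0.1311]
tool_rot: [-0.001, -0.029, 1.0, 0.0]
ft_force: [0.4, 0.0, -1.1]
width: 0.0118
grip_force: 59.4
```

```bash
python3 goal.py dish_long
```

```text
t 5.8 pos [0.6366 0.1217 0.1311] tool d [-0.0012 -0.0015] turn [np.float64(0.004)] tilt [-0.002  0.    -1.   ] j7 1.29
```

Emit:
{"op": "hand_motion", "data": {
  "deltas": {"moves": [[-0.001,-0.0015,0.02,0.004],[0,0,0.025,0],[0,0,0.015,0],[0,0,0.008,0],[0,0,0.003,0],[0,0,0.003,0],[0,0,0.002,0],[0,0,0,0],[0,0,0,0]]}
}}

```text
t: 6.92
tool_pos: [0.6391, 0.1193, 0.0566]
tool_rot: [0.0, -0.025, 1.0, 0.0]
ft_force: [-0.6, 0.4, -1.7]
width: 0.0122
grip_force: 59.4
```

```bash
python3 goal.py dish_long
```

```text
t 6.92 pos [0.6391 0.1193 0.0566] tool d [0.0012 0.0009] turn [np.float64(-0.004)] tilt [ 0.  0. -1.] j7 1.26
```

Emit:
{"op": "hand_motion", "data": {
  "deltas": {"moves": [[0,0,0.002,0],[0,0,0.001,0],[0,0,0,0],[0,0,0,0]]}
}}

```text
t: 7.42
tool_pos: [0.6391, 0.1193, 0.0541]
tool_rot: [0.0, -0.025, 1.0, -0.0]
ft_force: [-2.8, -0.9, 5.9]
width: 0.0123
grip_force: 60.2
```

Contact at 5.9 N and at the expected height, so I'll release and move up.

Emit:
{"op": "hand_motion", "data": {
  "deltas": {"moves": [[0,0,0,0],[0,0,0,0],[0,0,0,0],[0,0,0,0]]},
  "finger_gap": 0.05
}}

```text
t: 7.92
tool_pos: [0.6389, 0.1193, 0.0531]
tool_rot: [-0.0, -0.025, 1.0, 0.0]
ft_force: [0.4, 0.1, 0.2]
width: 0.0504
grip_force: 0.0
```

Emit:
{"op": "hand_motion", "data": {
  "deltas": {"moves": [[0,0,-0.02,0],[0,0,-0.03,0],[0,0,-0.04,0],[0,0,0,0]]}
}}

```text
t: 8.43
tool_pos: [0.6423, 0.1202, 0.149]
tool_rot: [0.004, -0.025, 1.0, 0.001]
ft_force: [0.3, 0.3, -0.1]
width: 0.0496
grip_force: 0.0
```

```bash
python3 goal.py lid_big
```

```text
t 8.43 pos [0.6423 0.1202 0.149 ] tool d [0.2128 0.0048] turn [np.float64(0.114)] tilt [ 0.009  0.002 -1.   ] j7 1.29
```

Emit:
{"op": "hand_motion", "data": {
  "deltas": {"moves": [[0.04,0,0,0],[0.043,0.001,0,0],[0.043,0.001,0,0],[0.043,0.001,0,0],[0.043,0.001,0,0],[0,0,0.03,0.114],[0,0,0,0],[0,0,0,0]]}
}}

```text
t: 9.43
tool_pos: [0.4277, 0.1129, 0.114]
tool_rot: [0.0, 0.031, 1.0, 0.0]
ft_force: [0.7, 0.1, 0.4]
width: 0.0502
grip_force: 0.0
```

```bash
python3 goal.py lid_big
```

```text
t 9.43 pos [0.4277 0.1129 0.114 ] tool d [-0.0018  0.0015] turn [np.float64(0.002)] tilt [ 0.001  0.    -1.   ] j7 1.09
```

```bash
python3 - <<'E'
from cell import robot
import cv2,numpy as np
a,b=[robot.capture(n)["image"] for n in("scene","top")]
f=lambda i:cv2.resize(i,(400,400),interpolation=cv2.INTER_CUBIC)
cv2.imwrite("pics/p1.png",np.hstack([f(a[130:250,310:430]),f(b[90:210,210:330])])[:,:,::-1])
E
```

```text
(no output)
```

View pics/p1.png

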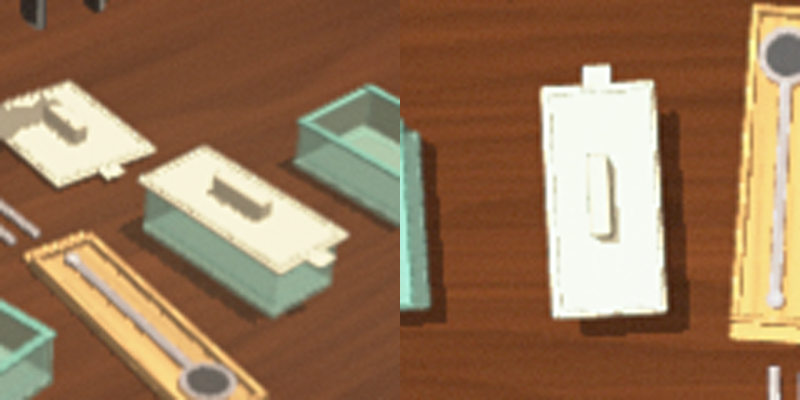

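The long lid sits flat and square on its dish (scene panel (245,210), top panel (605,200)). On to the big lid.

Emit:
{"op": "hand_motion", "data": {
  "deltas": {"moves": [[-0.0018,0.0015,0.03,0.002],[0,0,0.035,0],[0,0,0.025,0],[0,0,0.01,0],[0,0,0,0],[0,0,0,0],[0,0,0,0]]}
}}

```text
t: 10.4
tool_pos: [0.4297, 0.1142, 0.0142]
tool_rot: [0.001, 0.033, 0.999, 0.0]
ft_force: [-0.2, -0.8, -0.4]
width: 0.0503
grip_force: 0.0
```

```bash
python3 goal.py lid_big
```

```text
t 10.4 pos [0.4297 0.1142 0.0142] tool d [0.0002 0.0001] turn [np.float64(-0.002)] tilt [ 0.002  0.    -1.   ] j7 1.0
```

Emit:
{"op": "hand_motion", "data": {
  "deltas": {"moves": [[0,0,0.001,0],[0,0,0,0],[0,0,0,0],[0,0,0,0],[0,0,0,0],[0,0,0,0]]},
  "finger_gap": 0,
  "force": 60
}}

```text
t: 11.15
tool_pos: [0.4291, 0.1141, 0.0127]
tool_rot: [0.0, 0.033, 0.999, -0.0]
ft_force: [-1.0, -0.8, 5.4]
width: 0.0125
grip_force: 58.9
```

```bash
python3 goal.py lid_big
```

```text
t 11.15 pos [0.4291 0.1141 0.0127] tool d [-0.0004  0.0003] turn [np.float64(-0.002)] tilt [ 0. -0. -1.] j7 1.0
```

Emit:
{"op": "hand_motion", "data": {
  "deltas": {"moves": [[0,0,-0.01,0],[0,0,-0.02,0],[0,0,-0.03,0],[0,0,-0.04,0],[0,0,-0.02,0],[0,0,0,0]]}
}}

```text
t: 11.9
tool_pos: [0.4302, 0.1143, 0.134]
tool_rot: [0.002, 0.033, 0.999, 0.0]
ft_force: [0.7, -0.0, -1.4]
width: 0.0121
grip_force: 58.8
```

```bash
python3 goal.py dish_big
```

```text
t 11.9 pos [0.4302 0.1143 0.134 ] tool d [-0.1872  0.1932] turn [np.float64(-0.136)] tilt [ 0.004  0.001 -1.   ] j7 1.09
```

Emit:
{"op": "hand_motion", "data": {
  "deltas": {"moves": [[-0.031,0.032,0,0],[-0.031,0.032,0,0],[-0.031,0.032,0,0],[-0.031,0.032,0,0],[-0.031,0.032,0,0],[-0.032,0.033,0,0],[0,0,0,-0.136],[0,0,0,0],[0,0,0,0],[0,0,0,0]]}
}}

```text
t: 13.15
tool_pos: [0.6279, 0.2937, 0.1321]
tool_rot: [-0.0, -0.034, 0.999, -0.0]
ft_force: [0.1, 0.2, -1.5]
width: 0.0125
grip_force: 58.9
```

```bash
python3 goal.py dish_big
```

```text
t 13.15 pos [0.6279 0.2937 0.1321] tool d [-0.0019  0.0009] turn [np.float64(-0.001)] tilt [-0. -0. -1.] j7 1.02
```

Emit:
{"op": "hand_motion", "data": {
  "deltas": {"moves": [[-0.0015,0.0009,0.02,0],[0,0,0.025,0],[0,0,0.015,0],[0,0,0.008,0],[0,0,0.003,0],[0,0,0.003,0],[0,0,0.002,0],[0,0,0.001,0],[0,0,0.001,0],[0,0,0,0],[0,0,0,0]]}
}}

```text
t: 14.52
tool_pos: [0.6296, 0.2954, 0.0543]
tool_rot: [0.0, -0.035, 0.999, 0.0]
ft_force: [0.1, -0.6, -1.5]
width: 0.0126
grip_force: 58.9
```

```bash
python3 goal.py dish_big
```

```text
t 14.53 pos [0.6296 0.2954 0.0543] tool d [ 0.     -0.0006] turn [np.float64(0.001)] tilt [ 0.  0. -1.] j7 1.0
```

Emit:
{"op": "hand_motion", "data": {
  "deltas": {"moves": [[0,0,0.001,0],[0,0,0.001,0],[0,0,0,0],[0,0,0,0]]}
}}

```text
t: 15.02
tool_pos: [0.6298, 0.2954, 0.0538]
tool_rot: [0.0, -0.035, 0.999, -0.0]
ft_force: [-3.3, -1.8, 7.5]
width: 0.0124
grip_force: 60.0
```

Emit:
{"op": "hand_motion", "data": {
  "deltas": {"moves": [[0,0,0,0],[0,0,0,0],[0,0,0,0],[0,0,0,0]]},
  "finger_gap": 0.05
}}

```text
t: 15.52
tool_pos: [0.6295, 0.2953, 0.0521]
tool_rot: [-0.0, -0.035, 0.999, -0.0]
ft_force: [0.6, -0.3, -0.1]
width: 0.0503
grip_force: 0.0
```

Emit:
{"op": "hand_motion", "data": {
  "deltas": {"moves": [[0,0,-0.02,0],[0,0,-0.03,0],[0,0,-0.04,0],[0,0,0,0]]}
}}

```text
t: 16.02
tool_pos: [0.6327, 0.2972, 0.1485]
tool_rot: [0.004, -0.035, 0.999, 0.002]
ft_force: [-0.8, -0.5, -0.1]
width: 0.05
grip_force: 0.0
```

```bash
python3 goal.py lid_small
```

```text
t 16.02 pos [0.6327 0.2972 0.1485] tool d [ 0.2216 -0.4106] turn [np.float64(-0.036)] tilt [ 0.008  0.004 -1.   ] j7 1.02
```

Emit:
{"op": "hand_motion", "data": {
  "deltas": {"moves": [[0.022,-0.041,0,0],[0.022,-0.041,0,0],[0.022,-0.041,0,0],[0.022,-0.041,0,0],[0.022,-0.041,0,0],[0.022,-0.041,0,0],[0.022,-0.041,0,0],[0.022,-0.041,0,0],[0.022,-0.041,0,0],[0.022,-0.041,0,-0.036],[0,0,0.02,0],[0,0,0,0],[0,0,0,0],[0,0,0,0]]}
}}

```text
t: 17.77
tool_pos: [0.4397, -0.1284, 0.123]
tool_rot: [0.001, -0.054, 0.999, -0.0]
ft_force: [-0.2, -0.6, -0.5]
width: 0.05
grip_force: 0.0
```

```bash
python3 goal.py lid_small
```

```text
t 17.77 pos [ 0.4397 -0.1284  0.123 ] tool d [-0.0007  0.0004] turn [np.float64(0.002)] tilt [ 0.001 -0.    -1.   ] j7 1.82
```

Emit:
{"op": "hand_motion", "data": {
  "deltas": {"moves": [[-0.0007,0.0004,0.03,0.002],[0,0,0.035,0],[0,0,0.03,0],[0,0,0.01,0],[0,0,0.005,0],[0,0,0,0],[0,0,0,0],[0,0,0,0]]}
}}

```text
t: 18.77
tool_pos: [0.4401, -0.1288, 0.013]
tool_rot: [0.001, -0.052, 0.999, -0.0]
ft_force: [0.7, -0.4, -0.2]
width: 0.05
grip_force: 0.0
```

```bash
python3 goal.py lid_small
```

```text
t 18.77 pos [ 0.4401 -0.1288  0.013 ] tool d [-0.0004  0.0009] turn [np.float64(-0.002)] tilt [ 0.001 -0.    -1.   ] j7 1.75
```

Emit:
{"op": "hand_motion", "data": {
  "deltas": {"moves": [[0,0,0,0],[0,0,0,0],[0,0,0,0],[0,0,0,0],[0,0,0,0],[0,0,0,0]]},
  "finger_gap": 0,
  "force": 60
}}

```text
t: 19.52
tool_pos: [0.4397, -0.1287, 0.0126]
tool_rot: [0.0, -0.052, 0.999, -0.0]
ft_force: [-1.8, 0.6, 5.4]
width: 0.0121
grip_force: 59.0
```

```bash
python3 goal.py lid_small
```

```text
t 19.52 pos [ 0.4397 -0.1287  0.0126] tool d [-0.0008  0.0007] turn [np.float64(-0.002)] tilt [ 0. -0. -1.] j7 1.75
```

Emit:
{"op": "hand_motion", "data": {
  "deltas": {"moves": [[0,0,-0.01,0],[0,0,-0.02,0],[0,0,-0.03,0],[0,0,-0.04,0],[0,0,-0.02,0],[0,0,0,0]]}
}}

```text
t: 20.27
tool_pos: [0.4408, -0.129, 0.134]
tool_rot: [0.002, -0.052, 0.999, -0.001]
ft_force: [0.2, 0.6, -0.6]
width: 0.0125
grip_force: 58.6
```

```bash
python3 goal.py dish_small
```

```text
t 20.27 pos [ 0.4408 -0.129   0.134 ] tool d [-0.1941 -0.0083] turn [np.float64(-0.094)] tilt [ 0.004 -0.001 -1.   ] j7 1.82
```

Emit:
{"op": "hand_motion", "data": {
  "deltas": {"moves": [[-0.039,-0.0017,0,0],[-0.039,-0.0017,0,0],[-0.039,-0.0017,0,0],[-0.039,-0.0017,0,0],[-0.038,-0.0015,0,0],[0,0,0,-0.094],[0,0,0,0],[0,0,0,0],[0,0,0,0]]}
}}

```text
t: 21.4
tool_pos: [0.6328, -0.1169, 0.132]
tool_rot: [-0.0, -0.098, 0.995, -0.0]
ft_force: [0.5, 0.1, -1.3]
width: 0.0124
grip_force: 58.6
```

```bash
python3 goal.py dish_small
```

```text
t 21.4 pos [ 0.6328 -0.1169  0.132 ] tool d [-0.0019 -0.0006] turn [np.float64(-0.001)] tilt [-0.001 -0.    -1.   ] j7 1.79
```

Emit:
{"op": "hand_motion", "data": {
  "deltas": {"moves": [[-0.0015,-0.0003,0.02,0],[0,0,0.025,0],[0,0,0.015,0],[0,0,0.008,0],[0,0,0.003,0],[0,0,0.003,0],[0,0,0.002,0],[0,0,0.001,0],[0,0,0.001,0],[0,0,0,0],[0,0,0,0]]}
}}

```text
t: 22.78
tool_pos: [0.635, -0.1167, 0.0544]
tool_rot: [0.0, -0.099, 0.995, -0.0]
ft_force: [-0.3, -0.3, -1.2]
width: 0.0124
grip_force: 58.5
```

```bash
python3 goal.py dish_small
```

```text
t 22.77 pos [ 0.635  -0.1167  0.0544] tool d [ 0.0003 -0.0003] turn [np.float64(0.001)] tilt [ 0. -0. -1.] j7 1.77
```

Emit:
{"op": "hand_motion", "data": {
  "deltas": {"moves": [[0,0,0.001,0],[0,0,0.001,0],[0,0,0,0],[0,0,0,0]]}
}}

```text
t: 23.28
tool_pos: [0.6351, -0.1167, 0.0537]
tool_rot: [0.0, -0.099, 0.995, -0.0]
ft_force: [-3.9, 0.3, 8.5]
width: 0.0127
grip_force: 59.8
```

Emit:
{"op": "hand_motion", "data": {
  "deltas": {"moves": [[0,0,0,0],[0,0,0,0],[0,0,0,0],[0,0,0,0]]},
  "finger_gap": 0.05
}}

```text
t: 23.78
tool_pos: [0.6348, -0.1167, 0.0521]
tool_rot: [-0.0, -0.099, 0.995, 0.0]
ft_force: [0.1, -0.7, -0.5]
width: 0.0498
grip_force: 0.0
```

Emit:
{"op": "hand_motion", "data": {
  "deltas": {"moves": [[0,0,-0.02,0],[0,0,-0.03,0],[0,0,-0.04,0],[0,0,0,0]]}
}}

```text
t: 24.28
tool_pos: [0.6384, -0.1171, 0.1479]
tool_rot: [0.004, -0.099, 0.995, -0.001]
ft_force: [-0.1, 0.1, 0.6]
width: 0.0501
grip_force: 0.0
```

```bash
python3 goal.py lid_square
```

```text
t 24.27 pos [ 0.6384 -0.1171  0.1479] tool d [ 0.241  -0.1254] turn [np.float64(-0.061)] tilt [ 0.009 -0.002 -1.   ] j7 1.79
```

Emit:
{"op": "hand_motion", "data": {
  "deltas": {"moves": [[0.04,-0.021,0,0],[0.04,-0.021,0,0],[0.04,-0.021,0,0],[0.04,-0.021,0,0],[0.04,-0.021,0,0],[0.041,-0.021,0,0],[0,0,0.02,-0.061],[0,0,0,0],[0,0,0,0],[0,0,0,0]]}
}}

```text
t: 25.52
tool_pos: [0.4244, -0.2873, 0.1229]
tool_rot: [0.0, -0.13, 0.992, -0.0]
ft_force: [-0.0, -0.1, 1.0]
width: 0.0501
grip_force: 0.0
```

```bash
python3 goal.py lid_square
```

```text
t 25.52 pos [ 0.4244 -0.2873  0.1229] tool d [-0.0022 -0.0007] turn [np.float64(0.001)] tilt [ 0.001 -0.    -1.   ] j7 2.28
```

Emit:
{"op": "hand_motion", "data": {
  "deltas": {"moves": [[-0.002,-0.0007,0.03,0],[0,0,0.035,0],[0,0,0.03,0],[0,0,0.01,0],[0,0,0.005,0],[0,0,0,0],[0,0,0,0],[0,0,0,0]]}
}}

```text
t: 26.52
tool_pos: [0.426, -0.2882, 0.0131]
tool_rot: [0.001, -0.129, 0.992, -0.0]
ft_force: [0.9, 0.4, -0.0]
width: 0.05
grip_force: 0.0
```

```bash
python3 goal.py lid_square
```

```text
t 26.52 pos [ 0.426  -0.2882  0.0131] tool d [-0.0009  0.0006] turn [np.float64(0.0)] tilt [ 0.001 -0.001 -1.   ] j7 2.23
```

Emit:
{"op": "hand_motion", "data": {
  "deltas": {"moves": [[0,0,0,0],[0,0,0,0],[0,0,0,0],[0,0,0,0],[0,0,0,0],[0,0,0,0]]},
  "finger_gap": 0,
  "force": 60
}}

```text
t: 27.28
tool_pos: [0.4257, -0.288, 0.0127]
tool_rot: [0.0, -0.129, 0.992, -0.0]
ft_force: [-1.1, 1.0, 4.4]
width: 0.0122
grip_force: 59.9
```

```bash
python3 goal.py lid_square
```

```text
t 27.27 pos [ 0.4257 -0.288   0.0127] tool d [-0.0011  0.0003] turn [np.float64(0.0)] tilt [ 0. -0. -1.] j7 2.23
```

Emit:
{"op": "hand_motion", "data": {
  "deltas": {"moves": [[0,0,-0.01,0],[0,0,-0.02,0],[0,0,-0.03,0],[0,0,-0.04,0],[0,0,-0.02,0],[0,0,0,0]]}
}}

```text
t: 28.02
tool_pos: [0.4267, -0.2886, 0.1341]
tool_rot: [0.001, -0.129, 0.992, -0.001]
ft_force: [0.7, -0.6, -0.5]
width: 0.0125
grip_force: 59.2
```

```bash
python3 goal.py dish_square
```

```text
t 28.02 pos [ 0.4267 -0.2886  0.1341] tool d [-0.1968 -0.068 ] turn [np.float64(0.522)] tilt [ 0.003 -0.002 -1.   ] j7 2.28
```

Emit:
{"op": "hand_motion", "data": {
  "deltas": {"moves": [[-0.039,-0.0135,0,0],[-0.039,-0.0135,0,0],[-0.039,-0.0135,0,0],[-0.039,-0.0135,0,0],[-0.04,-0.014,0,0],[0,0,0,-0.15],[0,0,0,-0.15],[0,0,0,-0.15],[0,0,0,-0.15],[0,0,0,-0.15],[0,0,0,-0.15],[0,0,0,-0.149],[0,0,0,0],[0,0,0,0],[0,0,0,0]]}
}}

```text
t: 29.9
tool_pos: [0.6304, -0.2962, 0.1277]
tool_rot: [-0.008, -0.591, 0.806, 0.005]
ft_force: [-0.7, -0.3, -0.5]
width: 0.0125
grip_force: 59.1
```

```bash
python3 goal.py .6343 -.3039 1.3082
```

```text
t 29.9 pos [ 0.6304 -0.2962  0.1277] tool d [ 0.0062 -0.0061] turn [np.float64(-0.042)] tilt [-0.018 -0.001 -1.   ] j7 2.57
```

The last joint hit its limit in this direction, so I'll take the other quarter turn back.

Emit:
{"op": "hand_motion", "data": {
  "deltas": {"moves": [[0,0,0,0.15],[0,0,0,0.15],[0,0,0,0.15],[0,0,0,0.15],[0,0,0,0.15],[0,0,0,0.15],[0,0,0,0.15],[0,0,0,0.15],[0,0,0,0.15],[0,0,0,0.15],[0,0,0,0],[0,0,0,0],[0,0,0,0]]}
}}

```text
t: 31.52
tool_pos: [0.6302, -0.2955, 0.1262]
tool_rot: [-0.009, 0.116, 0.993, 0.001]
ft_force: [-0.0, -0.1, -0.8]
width: 0.0124
grip_force: 59.1
```

```bash
python3 goal.py dish_square
```

```text
t 31.52 pos [ 0.6302 -0.2955  0.1262] tool d [-0.0059 -0.0073] turn [np.float64(0.03)] tilt [-0.018  0.003 -1.   ] j7 1.16
```

Emit:
{"op": "hand_motion", "data": {
  "deltas": {"moves": [[-0.006,-0.007,0,0.03],[0,0,0.02,0],[0,0,0.02,0],[0,0,0.012,0],[0,0,0.007,0],[0,0,0,0],[0,0,0,0],[0,0,0,0]]}
}}

```text
t: 32.52
tool_pos: [0.6337, -0.3031, 0.0671]
tool_rot: [-0.009, 0.131, 0.991, 0.001]
ft_force: [-0.9, -0.0, -1.0]
width: 0.0125
grip_force: 59.1
```

```bash
python3 goal.py dish_square
```

```text
t 32.52 pos [ 0.6337 -0.3031  0.0671] tool d [-0.0007 -0.0006] turn [np.float64(-0.001)] tilt [-0.018  0.004 -1.   ] j7 1.12
```

Emit:
{"op": "hand_motion", "data": {
  "deltas": {"moves": [[-0.001,-0.0006,0.004,0],[0,0,0.003,0],[0,0,0.002,0],[0,0,0.001,0],[0,0,0.001,0],[0,0,0,0],[0,0,0,0]]}
}}

```text
t: 33.4
tool_pos: [0.6339, -0.3038, 0.0554]
tool_rot: [-0.01, 0.131, 0.991, 0.001]
ft_force: [-0.7, -0.3, -1.0]
width: 0.0121
grip_force: 59.1
```

Emit:
{"op": "hand_motion", "data": {
  "deltas": {"moves": [[0,0,0.001,0],[0,0,0.001,0],[0,0,0,0],[0,0,0,0]]}
}}

```text
t: 33.9
tool_pos: [0.634, -0.3038, 0.0542]
tool_rot: [-0.009, 0.131, 0.991, 0.001]
ft_force: [-2.9, 0.9, 4.7]
width: 0.0121
grip_force: 59.9
```

```bash
python3 goal.py dish_square
```

```text
t 33.9 pos [ 0.634  -0.3038  0.0542] tool d [-0.0003 -0.    ] turn [np.float64(-0.001)] tilt [-0.018  0.005 -1.   ] j7 1.11
```

Emit:
{"op": "hand_motion", "data": {
  "deltas": {"moves": [[0,0,0,0],[0,0,0,0],[0,0,0,0],[0,0,0,0]]},
  "finger_gap": 0.05
}}

```text
t: 34.4
tool_pos: [0.6338, -0.3037, 0.0531]
tool_rot: [-0.01, 0.131, 0.991, 0.001]
ft_force: [-0.7, 0.2, -1.0]
width: 0.05
grip_force: 0.0
```

Emit:
{"op": "hand_motion", "data": {
  "deltas": {"moves": [[0,0,-0.02,0],[0,0,-0.03,0],[0,0,-0.04,0],[0,0,-0.04,0],[0,0,-0.03,0],[0.04,0,0,0],[0.04,0,0,0],[0.04,0,0,0],[0.04,0,0,0],[0,0,0,0],[0,0,0,0],[0,0,0,0],[0,0,0,0]]}
}}

```text
t: 36.02
tool_pos: [0.4833, -0.2626, 0.2165]
tool_rot: [-0.009, 0.131, 0.991, 0.001]
ft_force: [-0.2, -0.4, -0.2]
width: 0.0499
grip_force: 0.0
```

```bash
cat > check.py <<'E'
from cell import robot; from vis import *
import json
P=json.load(open("poses.json")); caps=[robot.capture(n) for n in("top","scene")]
for s in SZ:
    d=P["dish_"+s]; x,f=fit("lid_"+s,caps,[d[0],d[1],.041,d[3]]); print(s,x.round(4),"vs dish",(x-d).round(4),round(f,3))
a,b=[c["image"] for c in caps]
cv2.imwrite("pics/fin.png",np.vstack([cv2.resize(a[85:215,150:510],(790,285)),cv2.resize(b[130:300,160:470],(570,312))[:,:].copy() if 0 else cv2.resize(b[130:300,160:470],(790,312))])[:,:,::-1])
E
python3 check.py
```

```text
long [0.6386 0.1198 0.0411 0.0534] vs dish [ 0.0007 -0.0004  0.0386 -0.0007] 0.042
big [0.6294 0.2956 0.0413 0.0744] vs dish [-0.0002  0.0008  0.039   0.0048] 0.051
square [ 0.6345 -0.3032  0.0414 -0.266 ] vs dish [ 0.0002  0.0007  0.0384 -0.0034] 0.051
small [ 0.6355 -0.116   0.041   0.1966] vs dish [ 0.0007  0.0011  0.0381 -0.0011] 0.048
```

View pics/fin.png

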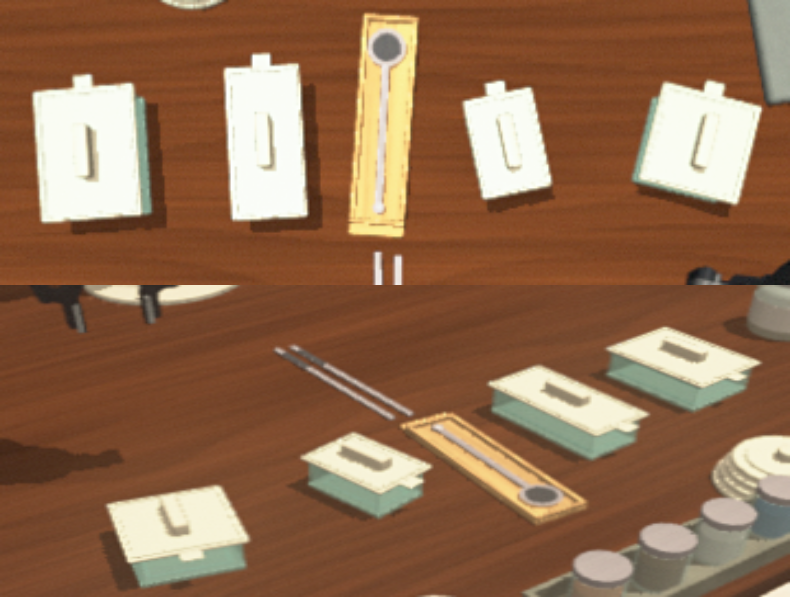

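All four lids lie flat and square on their own dishes (top panel x ≈ 88, 265, 508, 697). The fits give 1.1 mm centre error or less and a lid height of about 41 mm, the gripper is clear, and the spoon and rest haven't moved. Handing in.

```bash
python3 -c "
from cell import robot
print(robot.hand_in())"
```

```text
the job is handed in; nothing more can be done
None
```

The job is handed in at about 36 s of robot time: the cameras showed all four lids flat and square on their own dishes, centres within about 1.5 mm, with the spoon and its rest left alone; hand-in returned no verdict.

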